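# Find the socket that fits the clamping nut

### The arm

A 6-joint arm with a two-finger parallel gripper is mounted at the origin on the work surface. World frame = base frame: x ahead of the robot, y to its left, z up, the work surface at z = 0. Lengths are in m, angles in rad, forces in N, time in s.
With the tool pointing down it reaches from about 0.375 to 0.975 m from the base axis. Payload 3.8 kg.
Tool frame: the origin (TCP) lies between the finger pads; the fingertips stand 11 mm ahead of it and the grasp point (between the pads) lies 8 mm behind it; x points along the fingers, z is the direction in which the jaws open and shut, and the axes are right-handed (so a half turn about x gives the same grasp; the last joint's range is limited). The gripper opens to 85 mm and grips with 20 to 120 N. Pads are 22 mm wide; open, the fingers measure 114 mm over their backs; the gripper's body (76 mm by 85 mm) begins 54 mm behind the grasp point. The pads swing forward as they close: fully open they stand 13 mm farther back than shut.
Start: joints at [-1.278, 0.264, 1.604, -0, 1.274, -0.037], TCP at [0.219, -0.639, 0.242] pointing down, gripper open.
Joint ranges: [-2.63, 2.63], [-0.94, 2.18], [0.31, 2.57], [-1.31, 4.45], [0, 2.66], [-2.55, 2.55]. Speed limits (rad/s): [2.57, 2.57, 3.14, 3.14, 3.14, 3.14].

### API

Orientations are given as a rotation vector (axis times angle).
In Python, from workcell import bot gives the robot as it stands.
- The arm moves only by the tool step_arm, never from a script. Its argument "targets" is one flat list of numbers, 7 for each row, row after row: the shift along the tool's x, y, z in m, then the turn, a rotation vector about the tool's x, y, z in degrees, then the closure in counts, from 0 (fully open) to 255 (shut). A call has 1 to 20 rows; each row is the pose to reach, as a shift and turn from the pose commanded when the call began, along the tool's axes at that moment; what a row does not reach only later rows make up. A row lasts 1/8 s, in which the tool goes at most 62.5 mm and 10.7 degrees, less where a joint would pass 70% of its speed; a pose out of reach is approached as far as the arm can. A call with a gripper value outside its range is refused whole. The fingers move at their own pace and stop on an object; "squeeze" is the grip in N (left out, the last holds). Time passes only in rows, so rows that repeat a pose let the fingers close. It gives the time, the measured TCP pose, the force and the opening at its end, in the units of the state.
- bot.read_state(): the state, without advancing time (a new reading comes with each control period).
- bot.read_camera(name): name is "scene" or "top" or "wrist"; returns a dict with "frame" (480x640x3 uint8, red, green, blue), "depth" (480x640 float32, m along the optical axis (not along the pixel's ray), 0 where there is no reading), "fx", "fy", "cx", "cy" (pixels), "rvec" (rotation vector, rad) and "tvec" (3), from world to camera coordinates, as OpenCV has them. Camera axes: x right, y down, z forward; pixel columns grow to the right and rows downward; lengths in m; the calibration is good to about 2 mm. A picture is of the moment at which its call begins.
- bot.finish_job(): hands the job in, once; it reports no verdict.
The state is a dict: "time": time; "q": joint angles; "joint_vel": joint speeds; "joint_torque": joint torques, N m; "tool_pos": TCP position; "tcp_rot": TCP orientation; "wrist_force": force on the tool from outside, world axes, zero at the start; "torque": the same for the moment, N m; "width": opening from 0.0 (shut) to 1.0 (fully open).
Only numpy, scipy, OpenCV 4.12 (cv2) and the standard library are available. Lean on these libraries where they do the work, as an engineer would, in place of code of your own. Each camera call takes 0.05 s, during which the arm holds its last target.

### The job

A socket that is too small has been left perched on the hex nut of the aluminium block: take it off and stand it upright at a free spot on the narrow raised rail, then find, by trying on the nut, which of the two sockets from the rail fits. Push that one fully home over the nut and finish while still gripping it there; the one that does not fit must stand upright on the rail again. Do not drop or topple a socket, and leave the other things on the bench alone.

Things in the scene. Friction and masses are not known exactly. Their poses are not given: they have to be found in the camera images.
- socket_p_grip (a point): Grip point of a loose steel socket standing opening-down: on its axis, 76 mm above its mouth, near the middle of the square drive adapter (18 x 18 mm, 52 to 96 mm above the mouth) to grip it by. z up; x and y square to the adapter's faces; x also square to a flat of the hex opening. This one sits loosely on top of the nut at the start, its mouth 18 mm above the seat; it is too small.
- socket_q_grip (a point): Grip point of a loose steel socket standing opening-down: on its axis, 76 mm above its mouth, near the middle of the square drive adapter (18 x 18 mm, 52 to 96 mm above the mouth) to grip it by. z up; x and y square to the adapter's faces; x also square to a flat of the hex opening. Starts on the rail: outside just like the others; whether it fits is found by trying.
- socket_r_grip (a point): Grip point of a loose steel socket standing opening-down: on its axis, 76 mm above its mouth, near the middle of the square drive adapter (18 x 18 mm, 52 to 96 mm above the mouth) to grip it by. z up; x and y square to the adapter's faces; x also square to a flat of the hex opening. Starts on the rail: outside just like the others. Of socket_q and socket_r one fits, one is too small: try.
- nut_seat (a point): Centre of the washer's top face (43 mm above the bench), under the fixed hex nut: the mouth of a fully seated socket rests here. z up; x is square to a flat of the nut, the other flats follow every 60 degrees. The fitting socket has 1.5 mm of play each way and goes on if centred, its flats within about 6 degrees of the nut's; one too small stops 16 to 18 mm above the seat.
- rail_top (a point): Centre of the top face of the socket rail: a fixed aluminium bar 340 mm long (along y) and only 30 mm wide (along x), its top 50 mm above the bench, on two small feet. Sockets stand on it anywhere along its length.
- block: The fixed aluminium block that carries the nut, 80 x 80 mm, 40 mm high, with a 3 mm washer of 60 mm diameter. Nut 30 mm across flats, 18 mm high, its top 6 mm tapering in by 2.5 mm a side; a stud of 18 mm diameter stands 8 mm above it. Origin under the centre, on the bench.
- rail: The fixed socket rail; origin under its centre, on the bench.
- socket_p: The socket of socket_p_grip: about 300 g. Round, 44 mm diameter up to 46 mm, tapering to 52 mm where the square adapter begins; 96 mm tall in all. Hex opening 40 mm deep. Origin at the centre of its mouth. 
- socket_q: The socket of socket_q_grip: about 300 g. Round, 44 mm diameter up to 46 mm, tapering to 52 mm where the square adapter begins; 96 mm tall in all. Hex opening 40 mm deep. Origin at the centre of its mouth. 
- socket_r: The socket of socket_r_grip: about 300 g. Round, 44 mm diameter up to 46 mm, tapering to 52 mm where the square adapter begins; 96 mm tall in all. Hex opening 40 mm deep. Origin at the centre of its mouth. 
- washer: Bystander: a loose flat steel washer, 36 mm diameter, 4 mm thick, between block and rail; origin under its centre.
- fitting: Bystander: a brass fitting, 22 mm diameter, 34 mm tall, standing; origin under it.
- wrench: Bystander: a wrench lying beyond the rail.
- screwdriver: Bystander: a screwdriver lying beyond the rail.
- grease_jar: Bystander: a jar, 60 mm diameter, 70 mm tall; origin under it.
Mind the look-alikes: they are no part of the job. What is shaped like the socket_q but blue is not meant.

How it is judged:
By the outcome, as a careful person would: the job done as asked, in the order asked, and still so for the second after the job is handed in, while the arm keeps its last pose, push and grip.
It also fails if it takes over 64 s, if anything falls off the work surface, if the arm or the gripper's body presses on something with over 40 N, if the wrist force passes 120 N, or if a joint passes its speed limit or range.

## Working session

There is one attempt and no reset: what is moved stays moved. The work goes in short steps, Python scripts to look and compute and a tool call to move; the robot and the scene stay as the last step left them, time stands still between calls to the robot, and variables do not carry over. Pictures are saved under pics/ and viewed, and the job is handed in when it is done.

Besides the shell and the picture viewer there is one more tool, called after ">>>" as name(argument=value, ...), one argument or row to a line, values as JSON. step_arm: Moves the arm, as the interface text tells. Its arguments: {"type":"object","properties":{"targets":{"type":"array","items":{"type":"number"}},"squeeze":{"type":"number"}},"required":["targets"]}

```bash
mkdir -p pics; ls
cat > h.py <<'E'
import numpy as np,cv2,pickle
from workcell import bot
from scipy.spatial.transform import Rotation as R
def cam(n,save=None):
    c=bot.read_camera(n)
    if save: cv2.imwrite('pics/'+save+'.png',c['frame'][:,:,::-1]); pickle.dump(c,open(n+'.pkl','wb'))
    return c
def load(n): return pickle.load(open(n+'.pkl','rb'))
def w(c,u,v,d=None):
    d=c['depth'][int(v),int(u)] if d is None else d
    p=np.array([(u-c['cx'])/c['fx']*d,(v-c['cy'])/c['fy']*d,d])
    M=R.from_rotvec(np.ravel(c['rvec'])).as_matrix(); return M.T@(p-np.ravel(c['tvec']))
def wz(c,u,v,z):
    M=R.from_rotvec(np.ravel(c['rvec'])).as_matrix(); o=-M.T@np.ravel(c['tvec'])
    r=M.T@np.array([(u-c['cx'])/c['fx'],(v-c['cy'])/c['fy'],1]); return o+r*(z-o[2])/r[2]
def proj(c,p):
    q,_=cv2.projectPoints(np.array([p],float),np.ravel(c['rvec']),np.ravel(c['tvec']),np.array([[c['fx'],0,c['cx']],[0,c['fy'],c['cy']],[0,0,1.]]),None); return q.ravel()
def cloud(c):
    v,u=np.mgrid[:480,:640]; d=c['depth']; P=np.stack([(u-c['cx'])/c['fx']*d,(v-c['cy'])/c['fy']*d,d],-1)
    M=R.from_rotvec(np.ravel(c['rvec'])).as_matrix(); W=(P-np.ravel(c['tvec']))@M; W[d==0]=np.nan; return W
E
python3 -c "
from h import *
for n in ['scene','top','wrist']:
    c=cam(n,n+'0'); print(n,c['fx'],c['rvec'],c['tvec'])
s=bot.read_state(); print(s); print(R.from_rotvec(s['tcp_rot']).as_matrix())"
```

```text
pics
scene 530.2897835012939 [ 1.89224963  1.58652316 -0.62043597] [-0.10526352 -0.34148122  1.67808149]
top 592.6213800125885 [ 2.1320021  -2.16760778  0.19468825] [-0.02490777  0.61567662  1.15180044]
wrist 420.07830994972045 [-2.36761247  1.68798562  0.23773867] [-0.67329466 -0.03551728  0.37734919]
{'time': 0.15, 'q': array([-1.27789363e+00,  2.64608582e-01,  1.60506414e+00, -5.72903668e-06,
        1.27370944e+00, -3.69025962e-02]), 'joint_vel': array([ 0.00071391, -0.0029064 , -0.00289744, -0.00020792, -0.00070545,
        0.00074105]), 'joint_torque': array([ 6.47354545e-05, -5.15907133e+01, -3.67958951e+01, -5.64061054e-05,
        8.03265983e-03,  2.46678360e-05]), 'tool_pos': array([ 0.21844014, -0.63809435,  0.24122675]), 'tcp_rot': array([ 0.96400622,  1.34882305, -0.96220211]), 'wrist_force': array([-0.26019601,  0.01721175,  0.52831891]), 'torque': array([-0.01320582, -0.00726608,  0.00777998]), 'width': 1.0041443335343014}
[[-5.21933063e-04  9.46104890e-01  3.23859945e-01]
 [ 1.71170808e-03  3.23860360e-01 -9.46103344e-01]
 [-9.99998399e-01  6.05510699e-05 -1.78848882e-03]]
```

View pics/scene0.png

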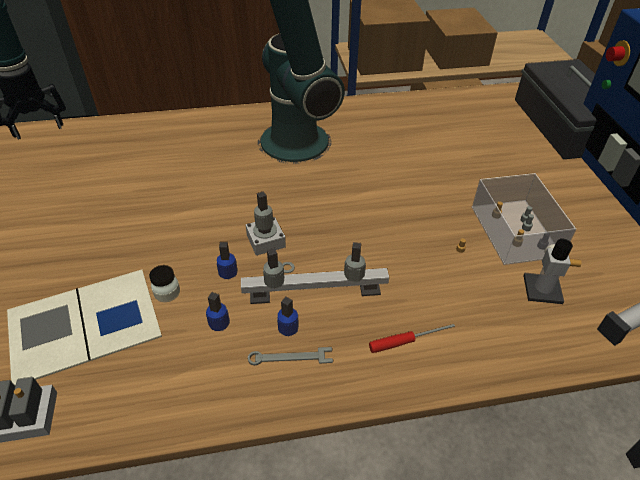

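View pics/top0.png

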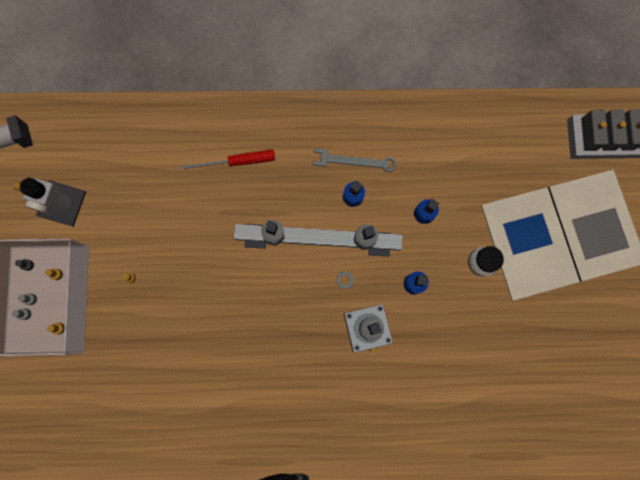

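View pics/wrist0.png

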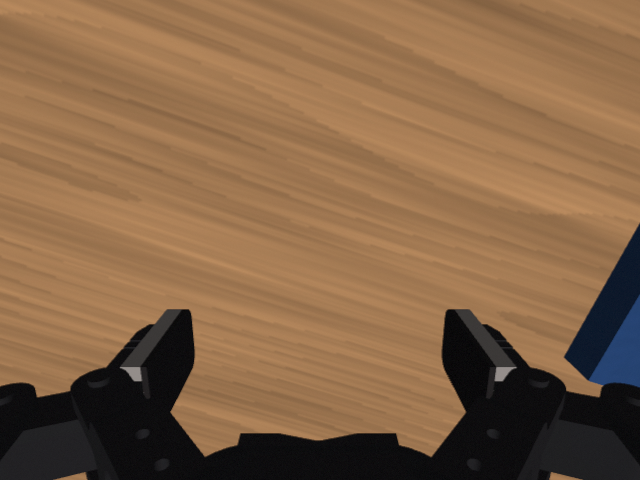

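The steel sockets in the top view are one on the block's nut (372,328) and two on the rail (272,231) and (367,236). The blue look-alikes are at (354,193), (427,210) and (417,283) and stand on the bench, so they are not meant. I'll measure the grey ones and enlarge the view to confirm.

```bash
cat > m.py <<'E'
from h import *
c=load('top'); W=cloud(c)
def blob(x,y,zl,zh,r=0.03):
    m=(np.hypot(W[...,0]-x,W[...,1]-y)<r)&(W[...,2]>zl)&(W[...,2]<zh); return m
for n,(u,v) in dict(p=(375,328),a=(271,228),b=(369,232),blue=(421,282)).items():
    p=w(c,u,v); m=blob(p[0],p[1],p[2]-.006,p[2]+.01)
    pts=W[m]; rect=cv2.minAreaRect((pts[:,:2]*1000).astype(np.float32))
    print(n,p.round(4),m.sum(),pts.mean(0).round(4),rect)
# rail top
m=(abs(W[...,2]-.05)<.006); lab,L,st,ce=cv2.connectedComponentsWithStats(m.astype(np.uint8))
for i in range(1,lab):
    if st[i,4]>100: 
        pts=W[L==i]; print(st[i],pts.mean(0).round(4),cv2.minAreaRect((pts[:,:2]*1000).astype(np.float32)))
m=(abs(W[...,2]-.04)<.004); lab,L,st,ce=cv2.connectedComponentsWithStats(m.astype(np.uint8))
for i in range(1,lab):
    if st[i,4]>100: 
        pts=W[L==i]; print(st[i],pts.mean(0).round(4),cv2.minAreaRect((pts[:,:2]*1000).astype(np.float32)))
f=c['frame'][200:360,220:430,::-1]; cv2.imwrite('pics/topcrop.png',cv2.resize(f,None,fx=3.7,fy=3.7,interpolation=cv2.INTER_CUBIC))
s=load('scene')['frame'][180:340,190:410,::-1]; cv2.imwrite('pics/scenecrop.png',cv2.resize(s,None,fx=3.6,fy=3.6,interpolation=cv2.INTER_CUBIC))
E
python3 m.py
```

```text
p [ 0.4282 -0.1361  0.1571] 104 [ 0.4278 -0.1362  0.1568] ((427.8999328613281, -136.27182006835938), (17.887903213500977, 17.83591079711914), 20.475540161132812)
a [0.6159 0.0504 0.1436] 103 [0.6194 0.0512 0.1453] ((619.7747192382812, 51.48783874511719), (18.133865356445312, 18.38370132446289), 72.17937469482422)
b [ 0.6056 -0.1325  0.1441] 101 [ 0.6077 -0.1319  0.1456] ((607.7479858398438, -132.22552490234375), (18.11688995361328, 18.212730407714844), 11.498675346374512)
blue [ 0.5142 -0.2353  0.0968] 90 [ 0.5191 -0.2376  0.096 ] ((518.9501342773438, -237.76437377929688), (17.912189483642578, 18.40522003173828), 78.89032745361328)
[  0 115  23  27 364] [0.8449 0.5891 0.0512] ((847.0106201171875, 591.8724975585938), (53.425148010253906, 46.23582458496094), 11.063762664794922)
[583 114  17  36 111] [ 0.8218 -0.6092  0.0498] ((825.8192138671875, -608.71337890625), (78.55767822265625, 25.335250854492188), 17.080453872680664)
[344 181  21  21 204] [ 0.7019 -0.1139  0.0492] ((705.524658203125, -114.61437225341797), (42.78816223144531, 40.334842681884766), 56.08317947387695)
[417 199  22  
[... 485 characters left out ...]
 ((603.0342407226562, -177.63516235351562), (61.42992401123047, 30.95085906982422), 86.17765808105469)
[ 74 248   7 106 246] [0.4942 0.4385 0.05  ] ((494.0541687011719, 438.8348388671875), (206.08306884765625, 3.8266539573669434), 0.21135905385017395)
[407 271  22  22 219] [ 0.5178 -0.2339  0.0494] ((518.7870483398438, -237.4568328857422), (41.92902374267578, 41.81629943847656), 25.317642211914062)
[ 76 272   6  76 125] [0.4751 0.4386 0.0399] ((476.1615905761719, 438.5696105957031), (148.08258056640625, 3.272609233856201), 0.002195698209106922)
[345 304  47  48 956] [ 0.4297 -0.1338  0.0403] ((429.3285827636719, -136.0534210205078), (79.84624481201172, 80.07901000976562), 12.324041366577148)
```

View pics/topcrop.png

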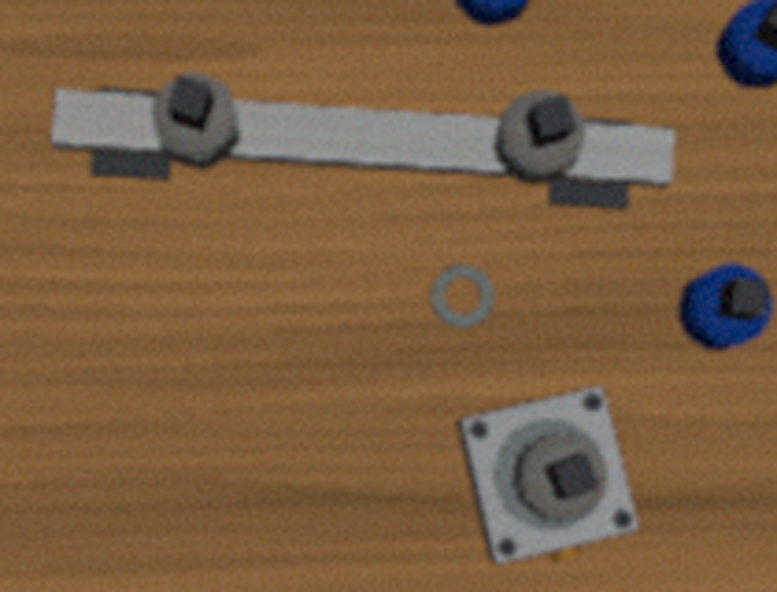

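View pics/scenecrop.png

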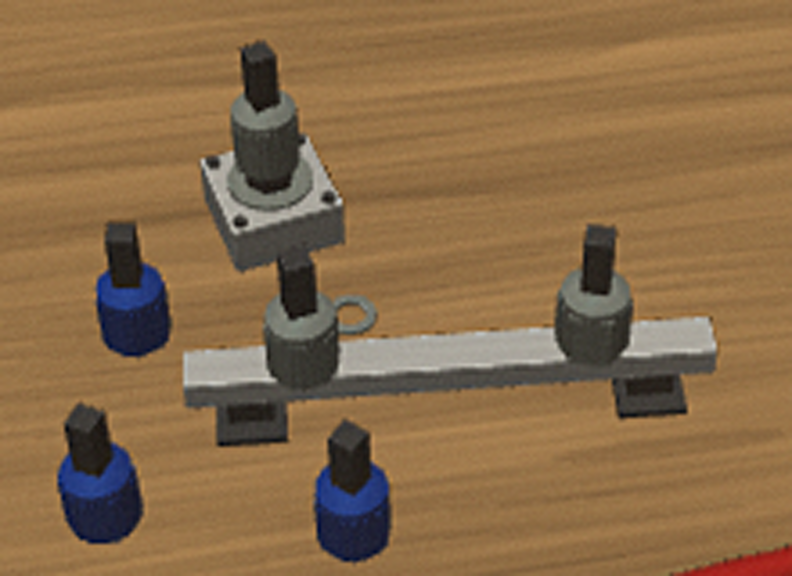

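The crops show the grey P on the nut and the two grey sockets on the rail at crop (190,105) and (548,130), with a free middle stretch of rail. The blue ones are excluded. I'll write a move helper and go above P.

```bash
cat >> h.py <<'E'
def state():
    s=bot.read_state(); M=R.from_rotvec(s['tcp_rot']).as_matrix(); g=s['tool_pos']-.008*M[:,0]
    print('t',round(s['time'],2),'tcp',s['tool_pos'].round(4),'yaw',round(np.degrees(np.arctan2(M[1,2],M[0,2])),2),'tilt',np.degrees(M[:2,0]).round(2),'F',s['wrist_force'].round(1),'w',round(s['width'],3),'q',s['q'].round(2)); return s,M
def go(x,y,zg,yaw):
    """shift/turn to put the grasp point at x,y,zg with jaw direction yaw (deg), tool down"""
    s,M=state(); t=np.array([x,y,zg-.008]); a=np.radians(yaw)
    X=np.array([0,0,-1.]);Z=np.array([np.cos(a),np.sin(a),0]);N=np.stack([X,np.cross(Z,X),Z],1)
    print('shift mm',(M.T@(t-s['tool_pos'])*1000).round(1),'turn deg',np.degrees(R.from_matrix(M.T@N).as_rotvec()).round(2))
E
python3 -c "
from h import *
go(.428,-.1363,.25,-69.5); 
c=load('wrist'); M=R.from_rotvec(np.ravel(c['rvec'])).as_matrix(); print(-M.T@np.ravel(c['tvec']), M)
c=load('top');W=cloud(c)
import itertools
# rail line
m=(abs(W[...,2]-.05)<.004)&(abs(W[...,1]+.03)<.18)&(abs(W[...,0]-.613)<.035)
P=W[m]; P=P[(abs(P[:,1]-.0515)>.03)&(abs(P[:,1]+.132)>.03)]
k=np.polyfit(P[:,1],P[:,0],1); print('rail x=',k, P[:,1].min(),P[:,1].max(), 'angle',np.degrees(np.arctan(k[0])))"
```

```text
t 0.15 tcp [ 0.2184 -0.6381  0.2412] yaw -71.1 tilt [-0.03  0.1 ] F [-0.3  0.   0.5] w 1.004 q [-1.28  0.26  1.61 -0.    1.27 -0.04]
shift mm [  -0.   360.8 -406.9] turn deg [-1.6 -0.1 -0. ]
[ 0.2848405  -0.61478389  0.37133039] [[ 0.32573648 -0.94545849 -0.00199532]
 [-0.90923025 -0.31383209  0.27351374]
 [-0.25922209 -0.0872792  -0.96186603]]
rail x= [0.08001979 0.61696224] -0.208320292206328 0.13032894713820467 angle 4.575048165985895
```

>>> step_arm(
  targets=[0,40,-45,0,0,0,0],
)

```text
time: 0.28
tool_pos: [0.2417, -0.5828, 0.241]
tcp_rot: [0.965, 1.347, -0.966]
wrist_force: [0.5, -0.0, 0.2]
width: 0.999
```

I wrote that row in mm instead of metres. It was clipped to one 62 mm step in the intended direction, so no harm was done. I'll recompute and continue.

```bash
python3 -c "
from h import *
go(.428,-.1363,.25,-69.5); cam('top')
go(.428,-.1363,.25,-69.5)"
```

```text
t 0.28 tcp [ 0.2417 -0.5828  0.241 ] yaw -71.31 tilt [-0.04 -0.  ] F [ 0.5 -0.   0.2] w 0.999 q [-1.22  0.18  1.71 -0.    1.25  0.03]
shift mm [  -1.2  319.5 -363.2] turn deg [-1.81 -0.01  0.03]
t 0.33 tcp [ 0.2446 -0.5726  0.2395] yaw -71.12 tilt [0.02 0.64] F [ 0.7  7.3 -1.8] w 1.002 q [-1.21  0.17  1.72  0.    1.26  0.03]
shift mm [   2.4  314.7 -353.5] turn deg [-1.62 -0.59 -0.24]
```

>>> step_arm(
  targets=[0,0.04,-0.045,0,0,0,0,0,0.08,-0.09,0,0,0,0,0,0.12,-0.135,0,0,0,0,0,0.16,-0.18,0,0,0,0,0,0.2,-0.225,0,0,0,0,0,0.24,-0.27,0,0,0,0,0,0.28,-0.315,-1.6,0,0,0,0,0.3,-0.34,-1.6,0,0,0,0,0.315,-0.354,-1.6,0,0,0,0,0.315,-0.354,-1.6,0,0,0,0,0.315,-0.354,-1.6,0,0,0],
)

```text
time: 1.7
tool_pos: [0.4258, -0.1444, 0.2421]
tcp_rot: [0.941, 1.358, -0.942]
wrist_force: [-0.5, -0.5, -0.5]
width: 0.999
```

```bash
python3 -c "
from h import *
c=cam('wrist','wrist1'); go(.428,-.1363,.25,-69.5)
W=cloud(c); m=(abs(W[...,2]-.157)<.005)&(np.hypot(W[...,0]-.428,W[...,1]+.136)<.03)
print(cv2.minAreaRect((W[m][:,:2]*1000).astype(np.float32)),np.median(W[m][:,2]))
m=(abs(W[...,2]-.1456)<.005)&(W[...,0]>.55); n,L,st,ce=cv2.connectedComponentsWithStats(m.astype(np.uint8))
for i in range(1,n):
  if st[i,4]>60: print(st[i],cv2.minAreaRect((W[L==i][:,:2]*1000).astype(np.float32)))
"
```

```text
t 1.75 tcp [ 0.4258 -0.1447  0.2421] yaw -69.53 tilt [-0.03 -0.01] F [-0.8 -0.2  0.3] w 1.002 q [-0.38 -0.17  2.06 -0.    1.26  0.83]
shift mm [ 0.1  5.  -7. ] turn deg [-0.03  0.    0.03]
((429.1756286621094, -133.8164520263672), (18.210803985595703, 17.74473762512207), 20.661415100097656) 0.15550658924209254
```

View pics/wrist1.png

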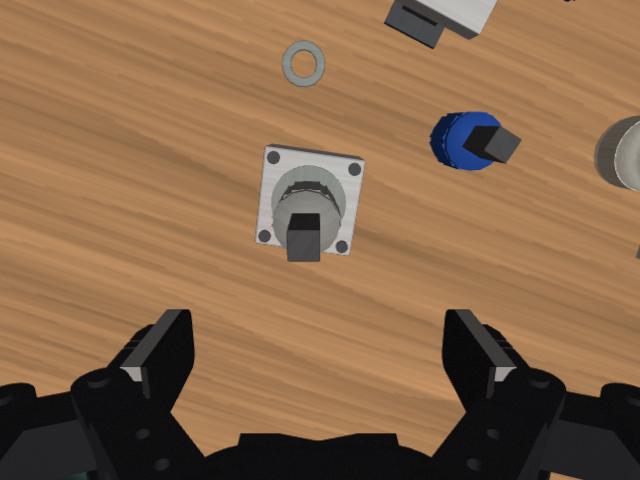

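>>> step_arm(
  targets=[0.02,0.006,-0.008,0,0,0,0,0.06,0.006,-0.008,0,0,0,60,0.09,0.006,-0.008,0,0,0,100,0.105,0.006,-0.008,0,0,0,120,0.113,0.006,-0.008,0,0,0,120,0.113,0.006,-0.008,0,0,0,120],
  squeeze=50,
)

```text
time: 2.5
tool_pos: [0.4291, -0.1348, 0.1295]
tcp_rot: [0.942, 1.357, -0.942]
wrist_force: [-0.4, -0.5, -0.0]
width: 0.533
```

```bash
python3 -c "
from h import *
c=cam('wrist','wrist2'); go(.4286,-.135,.137,-69.5)"
```

```text
t 2.55 tcp [ 0.4296 -0.1349  0.1301] yaw -69.53 tilt [ 0.07 -0.03] F [-0.7 -0.3 -0.5] w 0.53 q [-0.36 -0.07  2.18  0.    1.02  0.85]
shift mm [ 1.1 -1.  -0.3] turn deg [-0.03  0.05 -0.06]
```

View pics/wrist2.png

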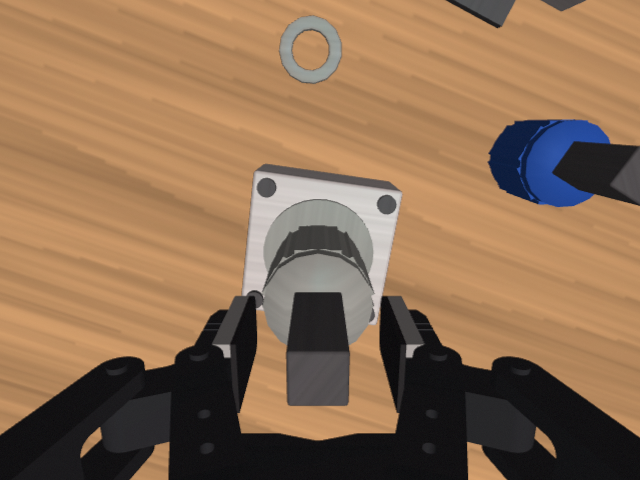

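The adapter (columns 287–349) is centred between the fingers and square to them. I'll close.

>>> step_arm(
  targets=[0,0,0,0,0,0,255,0,0,0,0,0,0,255,0,0,0,0,0,0,255,0,0,0,0,0,0,255],
  squeeze=60,
)

```text
time: 3.05
tool_pos: [0.4298, -0.1347, 0.1305]
tcp_rot: [0.942, 1.356, -0.941]
wrist_force: [-1.0, 1.2, 5.3]
width: 0.201
```

```bash
python3 -c "
from h import *
state()"
```

```text
t 3.05 tcp [ 0.4298 -0.1347  0.1305] yaw -69.49 tilt [ 0.1  -0.04] F [-1.   1.2  5.3] w 0.201 q [-0.36 -0.07  2.18  0.    1.02  0.85]
```

>>> step_arm(
  targets=[-0.01,0,0,0,0,0,255,-0.04,0,0,0,0,0,255,-0.08,0,0,0,0,0,255,-0.08,0,0,0,0,0,255],
)

```text
time: 3.55
tool_pos: [0.4311, -0.1352, 0.2125]
tcp_rot: [0.942, 1.351, -0.94]
wrist_force: [-0.4, -0.4, -3.3]
width: 0.204
```

```bash
python3 -c "
from h import *
cam('wrist','wrist3'); cam('scene','scene3');go(.6138,-.0405,.17,-69.5)
s=load('scene')['frame'][150:340,190:410,::-1]; cv2.imwrite('pics/scenecrop3.png',cv2.resize(s,None,fx=3,fy=3,interpolation=cv2.INTER_CUBIC))"
```

```text
t 3.65 tcp [ 0.4284 -0.1342  0.2085] yaw -69.5 tilt [-0.05  0.01] F [ 0.3  0.3 -3.9] w 0.201 q [-0.36 -0.15  2.1  -0.    1.19  0.85]
shift mm [ 46.4 206.6 -22.8] turn deg [-0.   -0.03  0.04]
```

View pics/wrist3.png

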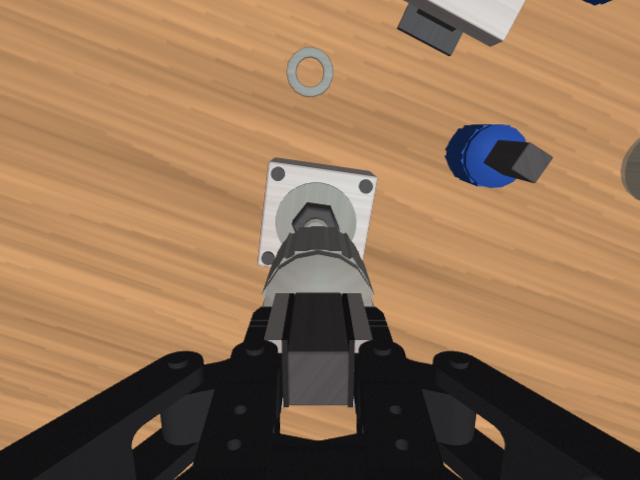

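View pics/scenecrop3.png

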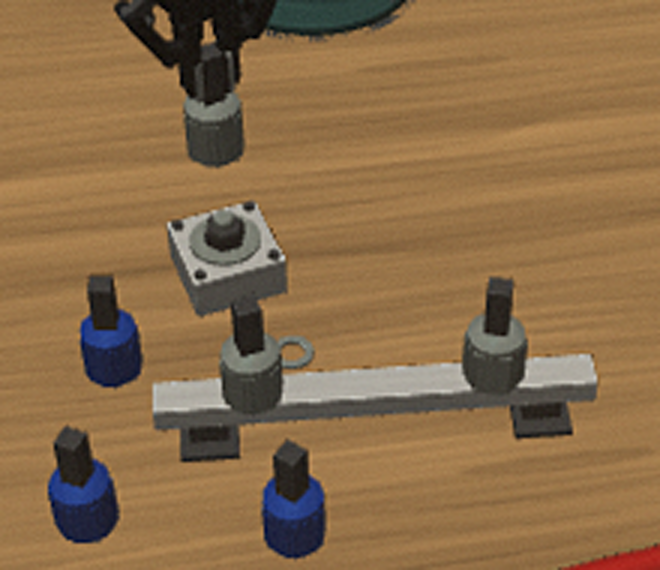

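P is held and upright, the nut is bare and the rail middle is free. I'm carrying P there.

>>> step_arm(
  targets=[0,0.05,-0.005,0,0,0,255,0,0.1,-0.01,0,0,0,255,0,0.15,-0.015,0,0,0,255,0.02,0.19,-0.02,0,0,0,255,0.045,0.2066,-0.023,0,0,0,255,0.065,0.2066,-0.023,0,0,0,255,0.065,0.2066,-0.023,0,0,0,255],
)

```text
time: 4.53
tool_pos: [0.6105, -0.0405, 0.1396]
tcp_rot: [0.939, 1.366, -0.947]
wrist_force: [-0.7, 0.2, -3.8]
width: 0.203
```

```bash
python3 -c "
from h import *
c=cam('wrist','wrist4'); go(.6138,-.0405,.1265,-69.5)
W=cloud(c); m=(abs(W[...,2]-.05)<.005)&(abs(W[...,0]-.61)<.05)
P=W[m]; k=np.polyfit(P[:,1],P[:,0],1); print(k,m.sum(),P[:,0].min(),np.polyval(k,-.0405))
c=cam('top','top4')
f=c['frame'][150:370,200:440,::-1]; cv2.imwrite('pics/topcrop4.png',cv2.resize(f,None,fx=2.7,fy=2.7,interpolation=cv2.INTER_CUBIC))
"
```

```text
t 4.58 tcp [ 0.6119 -0.0408  0.1418] yaw -69.52 tilt [-0.31  0.02] F [-0.3 -0.4 -3.8] w 0.201 q [-0.11  0.23  1.84 -0.    1.08  1.11]
shift mm [23.3  2.   0.4] turn deg [-0.02 -0.13  0.28]
[0.06905178 0.62086608] 18169 0.5880677022650495 0.618069487847279
```

View pics/wrist4.png

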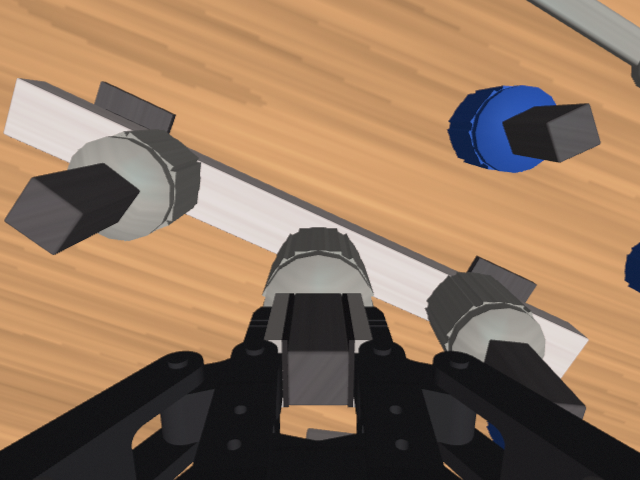

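View pics/topcrop4.png

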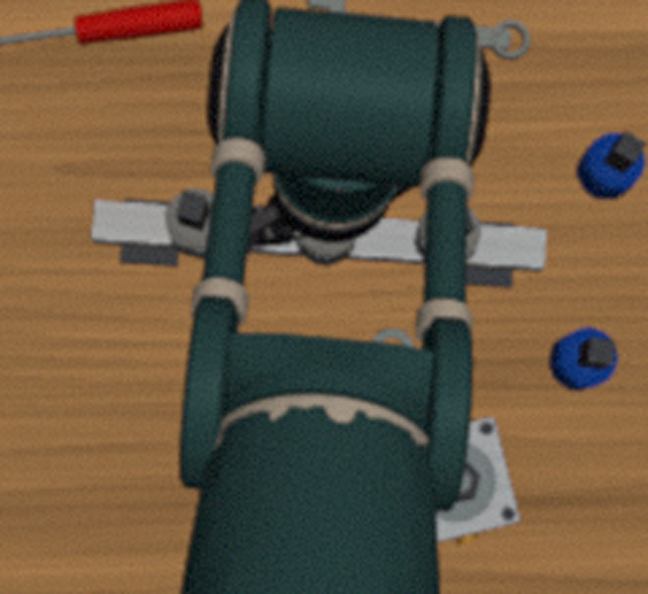

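```bash
python3 -c "
from h import *
for n in ['wrist','top']:
  c=pickle.load(open(n+'.pkl','rb')) if n=='wrist' else bot.read_camera('top')
  W=cloud(c); m=(abs(W[...,2]-.05)<.004)&(abs(W[...,0]-.61)<.05)
  P=W[m]
  for y in np.arange(-.2,.14,.02):
    q=P[abs(P[:,1]-y)<.006]
    if len(q)>10: print(n,round(y,3),len(q),(np.percentile(q[:,0],[0.5,99.5])*1000).round(1), (q[:,0].min()+q[:,0].max())/2)
state()
"
```

```text
wrist -0.2 810 [588.9 617.8] 0.6031297783463262
wrist -0.18 313 [602.  619.5] 0.6104923705462135
wrist -0.12 101 [593.7 631. ] 0.6122634358705066
wrist -0.1 1050 [595.5 625.6] 0.6104520802026906
wrist -0.08 1045 [597.  627.1] 0.6117752927629077
wrist -0.06 397 [614.  628.8] 0.621089846257602
wrist -0.04 179 [625.  630.3] 0.6276308423384753
wrist -0.02 876 [602.6 631.8] 0.6170298353856631
wrist -0.0 1223 [603.3 633.3] 0.6180489509703947
wrist 0.02 1266 [605.  634.9] 0.6196788746716229
wrist 0.04 124 [605.6 641.2] 0.6233259271430176
wrist 0.06 23 [643.2 644.5] 0.6438170128526787
wrist 0.08 298 [630.  639.8] 0.6347956080697141
wrist 0.1 1295 [611.3 641. ] 0.6260323555465248
wrist 0.12 1502 [612.5 642.5] 0.6274240765244383
top -0.2 75 [586.3 616.4] 0.6011165381456798
top -0.18 80 [587.8 616.7] 0.6022684634298322
top -0.16 59 [590.  618.1] 0.6042946132773734
top -0.1 81 [595.1 624. ] 0.6095564303467778
top -0.08 61 [596.2 621.4] 0.608829692384036
top -0.02 20 [600.2 610. ] 0.6051798213059112
top -0.0 14 [602.3 607.2] 0.604789027522836
top 0.08 72 [608.8 638.8] 0.6236151119358296
top 0.1 78 [609.8 639.5] 0.624630426960016
top 0.12 89 [611.6 641.6] 0.6263098648063572
t 4.67 tcp [ 0.6141 -0.0411  0.1447] yaw -69.54 tilt [ 0.02 -0.01] F [-0.3  0.2 -2.5] w 0.199 q [-0.11  0.23  1.83 -0.    1.08  1.11]
```

Rail centre at y=-0.04 is x≈0.614–0.615, and the TCP is at 0.614, so I'm lowering.

>>> step_arm(
  targets=[0.012,0,0,0,0,0,255,0.02,0,0,0,0,0,255,0.024,0,0,0,0,0,255,0.025,0,0,0,0,0,255,0.025,0,0,0,0,0,255],
)

```text
time: 5.3
tool_pos: [0.6144, -0.0406, 0.1196]
tcp_rot: [0.942, 1.357, -0.942]
wrist_force: [-1.9, -0.3, 0.2]
width: 0.202
```

```bash
python3 -c "
from h import *
state()"
```

```text
t 5.3 tcp [ 0.6144 -0.0406  0.1196] yaw -69.5 tilt [-0.   -0.01] F [-1.9 -0.3  0.2] w 0.202 q [-0.11  0.26  1.85 -0.    1.03  1.11]
```

>>> step_arm(
  targets=[0.001,0,0,0,0,0,255,0.001,0,0,0,0,0,255],
)

```text
time: 5.55
tool_pos: [0.6145, -0.0406, 0.1196]
tcp_rot: [0.942, 1.357, -0.942]
wrist_force: [-4.3, -0.9, 5.1]
width: 0.203
```

>>> step_arm(
  targets=[0,0,0,0,0,0,110,0,0,0,0,0,0,110,0,0,0,0,0,0,110,-0.03,0,0,0,0,0,110,-0.08,0,0,0,0,0,110,-0.12,0,0,0,0,0,110,-0.12,0,0,0,0,0,110],
)

```text
time: 6.42
tool_pos: [0.6174, -0.0409, 0.2435]
tcp_rot: [0.944, 1.349, -0.937]
wrist_force: [-0.1, -0.2, 0.8]
width: 0.57
```

```bash
cat > ms.py <<'E'
from h import *
import sys
c=cam('wrist',sys.argv[1]); state(); W=cloud(c)
m=(W[...,2]>.139)&(W[...,2]<.152)&(W[...,0]>.55)&(W[...,0]<.68); n,L,st,ce=cv2.connectedComponentsWithStats(m.astype(np.uint8))
for i in range(1,n):
  if st[i,4]>60: print(st[i],W[L==i].mean(0).round(4),cv2.minAreaRect((W[L==i][:,:2]*1000).astype(np.float32)))
E
python3 ms.py wrist5; python3 -c "
from h import *
go(.607,-.132,.25,-78.5)"
```

```text
t 6.47 tcp [ 0.6159 -0.0407  0.2407] yaw -69.5 tilt [ 0.27 -0.03] F [0.3 0.2 0.1] w 0.571 q [-0.11  0.15  1.74  0.    1.24  1.11]
[ 137  165   46   45 1175] [0.6214 0.0533 0.1442] ((620.8391723632812, 53.92006301879883), (18.33083724975586, 18.575218200683594), 71.47261047363281)
[300 240  31  32 976] [ 0.6146 -0.0401  0.1443] ((613.9539794921875, -40.30549621582031), (18.06087875366211, 17.372549057006836), 20.375713348388672)
[433 295  38  34 978] [ 0.6102 -0.1289  0.1441] ((609.34814453125, -129.94696044921875), (18.89820671081543, 18.585180282592773), 13.78368854522705)
t 6.47 tcp [ 0.6159 -0.0407  0.2407] yaw -69.5 tilt [ 0.27 -0.03] F [0.3 0.2 0.1] w 0.571 q [-0.11  0.15  1.74  0.    1.24  1.11]
shift mm [ -1.3 -40.3  82.4] turn deg [ 9.    0.1  -0.25]
```

View pics/wrist5.png

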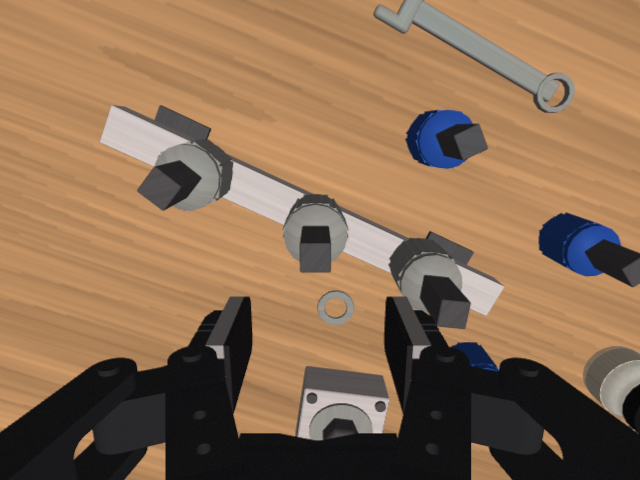

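P stands upright on the rail at pixel (315,240), and the other two are untouched. Next is the nearer rail socket at (440,290).

>>> step_arm(
  targets=[0,-0.015,0.03,3,0,0,110,0,-0.03,0.065,7,0,0,110,0,-0.0385,0.082,8,0,0,110,0.02,-0.0385,0.082,8,0,0,110,0.04,-0.0385,0.082,8,0,0,110,0.04,-0.0385,0.082,8,0,0,110,0.04,-0.0385,0.082,8,0,0,110],
)

```text
time: 7.35
tool_pos: [0.607, -0.1299, 0.1978]
tcp_rot: [1.046, 1.306, -1.046]
wrist_force: [0.5, -0.4, 0.5]
width: 0.566
```

```bash
python3 ms.py wrist6; python3 -c "
from h import *
go(.6085,-.131,.1265,-77.5)"
```

```text
t 7.4 tcp [ 0.6075 -0.1302  0.1985] yaw -77.44 tilt [ 0.03 -0.  ] F [-0.5  0.7  0.4] w 0.57 q [-0.25  0.19  1.77  0.    1.18  1.1 ]
[ 105  201   52   45 1754] [ 0.6143 -0.0414  0.1442] ((613.5668334960938, -40.68335723876953), (18.233064651489258, 18.626331329345703), 20.368976593017578)
[ 301  252   40   41 1498] [ 0.6102 -0.13    0.1443] ((609.348876953125, -130.17718505859375), (18.49289321899414, 18.016443252563477), 14.446316719055176)
t 7.4 tcp [ 0.6075 -0.1302  0.1985] yaw -77.44 tilt [ 0.03 -0.  ] F [-0.5  0.7  0.4] w 0.57 q [-0.25  0.19  1.77  0.    1.18  1.1 ]
shift mm [80.   0.8  1. ] turn deg [ 0.06  0.01 -0.03]
```

View pics/wrist6.png

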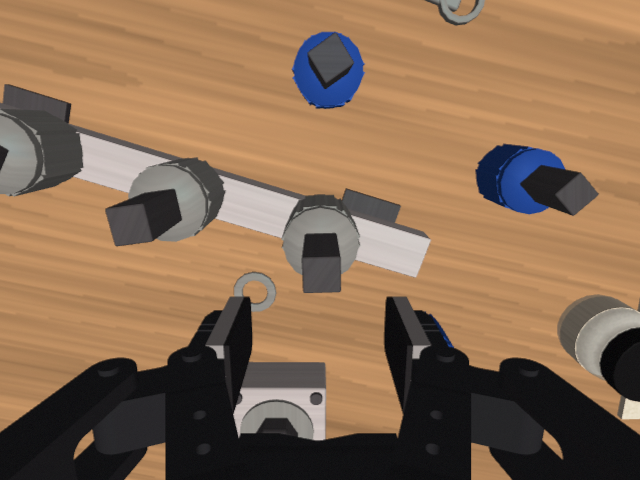

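>>> step_arm(
  targets=[0.03,0.001,0,-1.5,0,0,110,0.06,0.0015,0,-1.5,0,0,110,0.074,0.0015,0,-1.5,0,0,110,0.079,0.0015,0,-1.5,0,0,110,0.079,0.0015,0,-1.5,0,0,110,0.079,0.0015,0,-1.5,0,0,255,0.079,0.0015,0,-1.5,0,0,255,0.079,0.0015,0,-1.5,0,0,255,0.079,0.0015,0,-1.5,0,0,255],
  squeeze=80,
)

```text
time: 8.52
tool_pos: [0.6096, -0.1309, 0.1207]
tcp_rot: [1.028, 1.312, -1.026]
wrist_force: [0.4, -0.8, 4.9]
width: 0.201
```

```bash
python3 -c "
from h import *
go(.43,-.135,.25,-75.6)"
```

```text
t 8.53 tcp [ 0.6096 -0.1309  0.1207] yaw -76.01 tilt [ 0.14 -0.04] F [ 0.4 -0.8  4.9] w 0.201 q [-0.25  0.27  1.84 -0.    1.04  1.08]
shift mm [-121.7 -175.   -39.2] turn deg [-0.41  0.07 -0.12]
```

>>> step_arm(
  targets=[-0.02,0,0,0,0,0,255,-0.06,0,0,0,0,0,255,-0.1,-0.03,-0.01,0,0,0,255,-0.125,-0.08,-0.02,0,0,0,255,-0.125,-0.13,-0.03,0,0,0,255,-0.125,-0.17,-0.039,0,0,0,255,-0.125,-0.19,-0.039,0,0,0,255,-0.125,-0.195,-0.039,0,0,0,255,-0.125,-0.195,-0.039,0,0,0,255,-0.125,-0.195,-0.039,0,0,0,255],
)

```text
time: 9.78
tool_pos: [0.411, -0.1399, 0.2444]
tcp_rot: [1.027, 1.315, -1.027]
wrist_force: [0.1, -0.8, -3.1]
width: 0.2
```

```bash
python3 -c "
from h import *
c=cam('wrist','wrist7'); state()
print(proj(c,[.429,-.1355,.061]))
u,v=map(int,proj(c,[.429,-.1355,.061]))
f=c['frame'][max(0,v-60):v+60,u-80:u+80,::-1]; cv2.imwrite('pics/nut7.png',cv2.resize(f,None,fx=5,fy=5,interpolation=cv2.INTER_CUBIC)); print(u-80,max(0,v-60))
c=cam('top','top7'); f=c['frame'][280:380,310:440,::-1]; cv2.imwrite('pics/nut7t.png',cv2.resize(f,None,fx=5,fy=5,interpolation=cv2.INTER_CUBIC))
"
```

```text
t 9.82 tcp [ 0.4109 -0.1399  0.2443] yaw -75.99 tilt [0.   0.01] F [ 1.1 -0.4 -3.3] w 0.201 q [-0.39 -0.21  2.09  0.    1.27  0.94]
[318.76755206 193.82351272]
238 133
```

View pics/nut7.png

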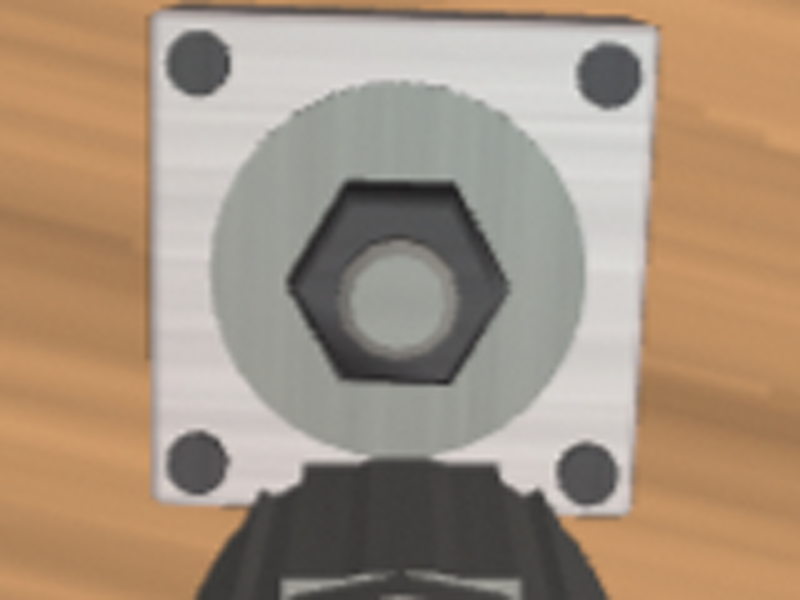

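View pics/wrist7.png

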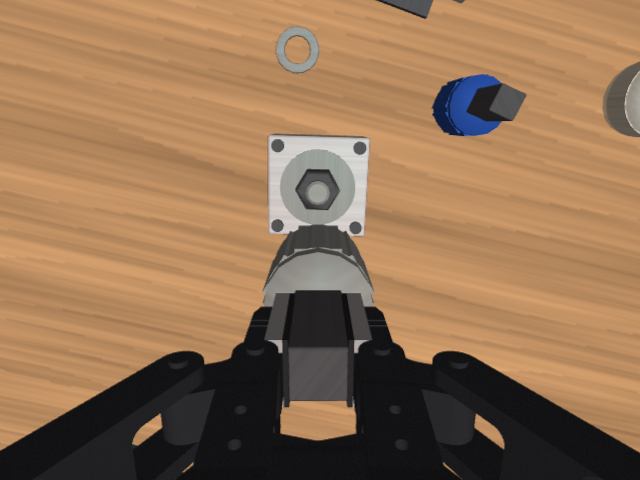

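The nut is clearly visible, with corners at crop (288,285), (508,288), (347,181), (456,183), (342,378) and (448,383). I'll compute its angle and centre, and enlarge the held socket's body for hints to its hex orientation.

```bash
cat > nut.py <<'E'
from h import *
c=load('wrist')
f=lambda x,y,z:wz(c,238+x/5,133+y/5,z)
a,b=f(288,285,.055),f(508,288,.055); print('corner line',a,b,np.degrees(np.arctan2(*(b-a)[1::-1])),np.linalg.norm(b-a),(a+b)/2)
a,b=f(342,378,.055),f(448,383,.055); print('low edge',np.degrees(np.arctan2(*(b-a)[1::-1])),np.linalg.norm(b-a),(a+b)/2)
a,b=f(347,181,.043),f(456,183,.043); print('up edge',np.degrees(np.arctan2(*(b-a)[1::-1])),np.linalg.norm(b-a),(a+b)/2)
print('stud',f(399,297,.069))
# washer circle
th=[(211,268),(585,268),(398,80),(398,457)]
w_=[f(*t,.043) for t in th]; print('washer',(w_[0]+w_[1])/2,(w_[2]+w_[3])/2)
W=cloud(c); m=(abs(W[...,2]-.069)<.002)&(np.hypot(W[...,0]-.429,W[...,1]+.135)<.012); print('stud depth',W[m].mean(0),m.sum())
fr=c['frame'][215:410,240:400,::-1]; cv2.imwrite('pics/held7.png',cv2.resize(fr,None,fx=3,fy=3,interpolation=cv2.INTER_CUBIC))
o=cv2.imread('pics/wrist3.png')[215:410,240:400]; 
t=cv2.imread('pics/wrist6.png')[180:300,260:380]
cv2.imwrite('pics/held37.png',np.hstack([cv2.resize(o,(400,488)),cv2.resize(cv2.imread('pics/wrist7.png')[215:410,240:400],(400,488))]))
E
python3 nut.py
```

```text
corner line [ 0.42657706 -0.11786096  0.055     ] [ 0.43433855 -0.1505967   0.055     ] -76.66172779954671 0.033643267108416856 [ 0.43045781 -0.13422883  0.055     ]
low edge -78.6237249588189 0.016428488496595964 [ 0.41616565 -0.13734361  0.055     ]
up edge -76.91873934012989 0.017062782591353635 [ 0.44470628 -0.13120281  0.043     ]
stud [ 0.43111855 -0.1342165   0.069     ]
washer [ 0.43148952 -0.13396058  0.043     ] [ 0.43069952 -0.13415932  0.043     ]
stud depth [ 0.43060693 -0.13368249  0.06779115] 269
```

View pics/held37.png

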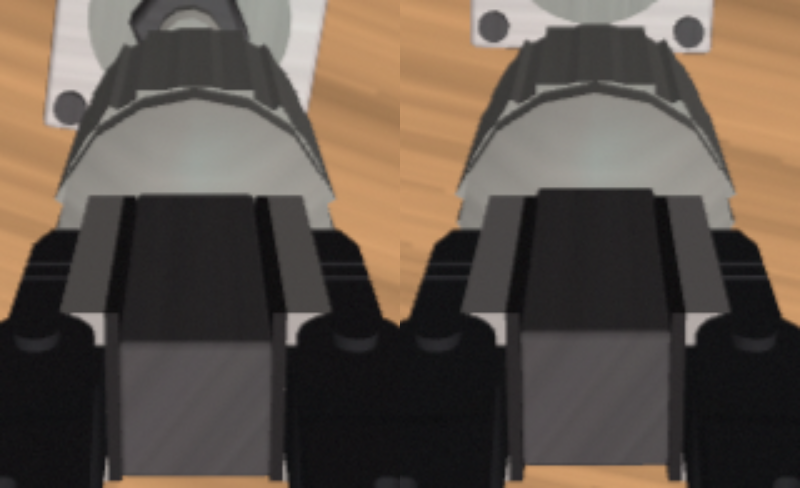

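```bash
cat > held.py <<'E'
from h import *
c=load('wrist'); s,M=state(); W=cloud(c); L=(W-s['tool_pos'])@M  # tool coords
m=(L[...,0]<-.02)&(L[...,0]>-.035)&(abs(L[...,2])<.0085)&(abs(L[...,1])<.03)
P=L[m]; print(m.sum(),P.mean(0)*1000,'y range',np.percentile(P[:,1],[1,99])*1000,'z',np.percentile(P[:,2],[1,99])*1000,'x',np.percentile(P[:,0],[5,50,95])*1000)
E
python3 held.py; python3 -c "
from h import *
go(.4311,-.1344,.25,-77)"
```

```text
t 9.88 tcp [ 0.4107 -0.1399  0.2442] yaw -75.98 tilt [-0.01  0.01] F [-0.5 -0.4 -2.8] w 0.201 q [-0.39 -0.21  2.09  0.    1.27  0.94]
3591 [-23.91877667   1.63015562   0.11821816] y range [-8.43966348 10.69034324] z [-8.3194306   8.34025851] x [-25.09291789 -24.06527309 -21.78149074]
t 9.88 tcp [ 0.4107 -0.1399  0.2442] yaw -75.98 tilt [-0.01  0.01] F [-0.5 -0.4 -2.8] w 0.201 q [-0.39 -0.21  2.09  0.    1.27  0.94]
shift mm [ 2.2 21.1 -0.3] turn deg [ 1.02 -0.02  0.01]
```

>>> step_arm(
  targets=[0.03,0.01,0,1,0,0,255,0.06,0.0205,0,1,0,0,255,0.085,0.0205,0,1,0,0,255,0.094,0.0205,0,1,0,0,255,0.094,0.0205,0,1,0,0,255,0.094,0.0205,0,1,0,0,255],
)

```text
time: 10.62
tool_pos: [0.4308, -0.1353, 0.1515]
tcp_rot: [1.041, 1.306, -1.04]
wrist_force: [0.1, 0.1, -2.8]
width: 0.197
```

```bash
python3 -c "
from h import *
go(.4311,-.1344,.139,-77)"
```

```text
t 10.62 tcp [ 0.4308 -0.1353  0.1515] yaw -77.01 tilt [ 0.12 -0.04] F [ 0.1  0.1 -2.8] w 0.197 q [-0.36 -0.09  2.16  0.    1.07  0.98]
shift mm [20.5  0.4 -0.8] turn deg [-0.01  0.07 -0.1 ]
```

>>> step_arm(
  targets=[0.01,0,-0.0008,0,0,0,255,0.016,0,-0.0008,0,0,0,255,0.02,0,-0.0008,0,0,0,255,0.022,0,-0.0008,0,0,0,255,0.024,0,-0.0008,0,0,0,255,0.025,0,-0.0008,0,0,0,255],
)

```text
time: 11.38
tool_pos: [0.4304, -0.1343, 0.1313]
tcp_rot: [1.041, 1.308, -1.04]
wrist_force: [-11.6, 4.3, 37.4]
width: 0.201
```

It stopped at the nut top with 37 N, so it's either too small or misaligned. I'll back off to a light push, relieve the side load, and wiggle ±5°.

>>> step_arm(
  targets=[-0.003,-0.0006,0,0,0,0,255,-0.003,-0.0006,0,3,0,0,255,-0.003,-0.0006,0,6,0,0,255,-0.003,-0.0006,0,2,0,0,255,-0.003,-0.0006,0,-3,0,0,255,-0.003,-0.0006,0,-6,0,0,255],
)

```text
time: 12.12
tool_pos: [0.4317, -0.1348, 0.1314]
tcp_rot: [0.962, 1.343, -0.958]
wrist_force: [-0.4, 1.3, 10.7]
width: 0.203
```

>>> step_arm(
  targets=[0,0,0,-5,0,0,255,0,0,0,-10,0,0,255,0,0,0,-15,0,0,255,0,0,0,-20,0,0,255,0,0,0,-24,0,0,255,0,0,0,-28,0,0,255,0,0,0,-24,0,0,255],
)

```text
time: 13.0
tool_pos: [0.432, -0.135, 0.1315]
tcp_rot: [0.642, 1.467, -0.641]
wrist_force: [-0.3, 0.4, 9.7]
width: 0.201
```

```bash
python3 -c "
from h import *
state(); c=cam('wrist','wrist8'); cam('scene','scene8')
f=load('scene')['frame'][160:290,210:310,::-1]; cv2.imwrite('pics/scenecrop8.png',cv2.resize(f,None,fx=4.5,fy=4.5,interpolation=cv2.INTER_CUBIC))"
python3 held.py
```

```text
t 13.0 tcp [ 0.432  -0.135   0.1315] yaw -47.07 tilt [ 0.36 -0.1 ] F [-0.3  0.4  9.7] w 0.201 q [-0.36 -0.07  2.18  0.    1.02  0.46]
t 13.1 tcp [ 0.432  -0.1351  0.1315] yaw -47.08 tilt [ 0.36 -0.1 ] F [-0.5  0.8  9.9] w 0.199 q [-0.36 -0.07  2.18  0.    1.02  0.46]
3562 [-23.82635056   1.75839557   0.07815335] y range [-8.13610563  9.85149145] z [-8.32560144  8.34161791] x [-24.96284994 -23.96605403 -21.82513644]
```

View pics/wrist8.png

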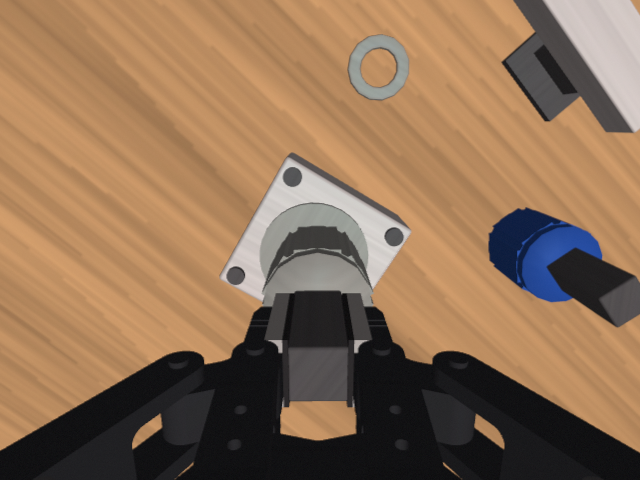

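View pics/scenecrop8.png

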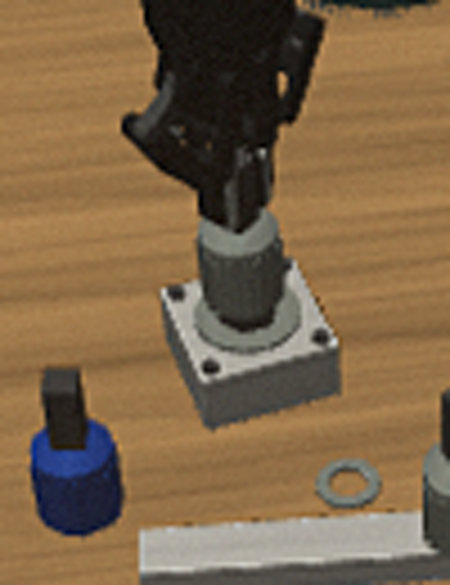

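All orientations gave a stop at about 17.7 mm above the seat. A fitting 33 mm opening would slide several mm down the taper at any angle, so this socket is too small. I'm returning it to the rail.

>>> step_arm(
  targets=[-0.01,0,0,0,0,0,255,-0.04,0,0,0,0,0,255,-0.085,0,0,0,0,0,255,-0.085,0,0,0,0,0,255],
)

```text
time: 13.6
tool_pos: [0.4316, -0.1353, 0.2173]
tcp_rot: [0.641, 1.466, -0.64]
wrist_force: [0.8, 0.7, -3.5]
width: 0.2
```

```bash
python3 -c "
from h import *
go(.6091,-.1305,.155,-76)"
```

```text
t 13.6 tcp [ 0.4316 -0.1353  0.2173] yaw -47.0 tilt [ 0.43 -0.16] F [ 0.8  0.7 -3.5] w 0.2 q [-0.36 -0.16  2.09 -0.    1.2   0.46]
shift mm [ 71.6 132.8 117.1] turn deg [29.    0.35 -0.3 ]
```

>>> step_arm(
  targets=[0,0.033,0.028,6,0,0,255,0,0.066,0.058,14,0,0,255,0,0.1,0.088,22,0,0,255,0.01,0.125,0.11,29,0,0,255,0.04,0.1328,0.117,29,0,0,255,0.065,0.1328,0.117,29,0,0,255,0.07,0.1328,0.117,29,0,0,255,0.07,0.1328,0.117,29,0,0,255],
)

```text
time: 14.6
tool_pos: [0.605, -0.1291, 0.1422]
tcp_rot: [1.027, 1.317, -1.029]
wrist_force: [-0.2, 0.6, -3.8]
width: 0.2
```

```bash
python3 -c "
from h import *
c=cam('wrist','wrist9'); go(.6091,-.1305,.1275,-76)
W=cloud(c); m=(abs(W[...,2]-.05)<.004)&(abs(W[...,0]-.61)<.05); P=W[m]
for y in np.arange(-.2,.04,.015):
    q=P[abs(P[:,1]-y)<.004]
    if len(q)>10: print(round(y,3),len(q),(np.percentile(q[:,0],[0.5,99.5])*1000).round(1))
"
```

```text
t 14.65 tcp [ 0.6059 -0.1293  0.1435] yaw -76.01 tilt [ 0.01 -0.  ] F [ 0.  -0.1 -3.1] w 0.2 q [-0.25  0.24  1.83 -0.    1.08  1.08]
shift mm [24.   2.8  1.9] turn deg [-0.01  0.   -0.  ]
-0.2 697 [587.5 617.6]
-0.185 700 [588.9 618.6]
-0.17 723 [589.9 619.8]
-0.155 423 [600.4 621.2]
-0.14 90 [617.  622.4]
-0.125 95 [619.7 623.5]
-0.11 376 [603.4 624.6]
-0.095 781 [595.8 625.7]
-0.08 792 [597.1 626.8]
-0.065 802 [598.1 628.1]
-0.05 55 [630.6 636.1]
-0.035 11 [634.  635.7]
-0.02 103 [626.7 631.7]
-0.005 399 [616.6 632.8]
0.01 873 [604.  633.9]
0.025 898 [605.1 635. ]
0.04 161 [601.5 640.2]
```

View pics/wrist9.png

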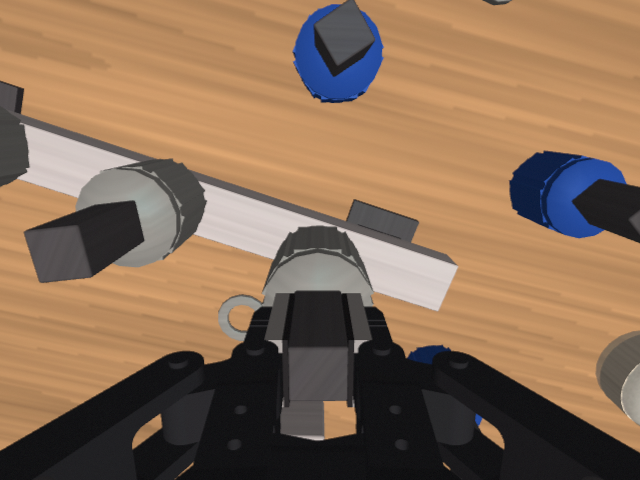

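>>> step_arm(
  targets=[0.012,0.001,0,0,0,0,255,0.019,0.001,0,0,0,0,255,0.022,0.001,0,0,0,0,255,0.0235,0.001,0,0,0,0,255,0.0245,0.001,0,0,0,0,255,0.0245,0.001,0,0,0,0,255],
)

```text
time: 15.4
tool_pos: [0.6068, -0.1289, 0.1208]
tcp_rot: [1.027, 1.315, -1.027]
wrist_force: [-6.2, 1.5, 7.6]
width: 0.198
```

>>> step_arm(
  targets=[0,0,0,0,0,0,110,0,0,0,0,0,0,110,0,0,0,0,0,0,110,-0.03,0,0,0,0,0,110,-0.08,0,0,0,0,0,110,-0.12,0,0,0,0,0,110,-0.12,0,0,0,0,0,110],
)

```text
time: 16.27
tool_pos: [0.6098, -0.1298, 0.244]
tcp_rot: [1.029, 1.306, -1.023]
wrist_force: [-0.5, -0.5, 0.3]
width: 0.571
```

```bash
python3 ms.py wrist10; python3 -c "
from h import *
go(.6213,.0533,.21,-18.2)"
```

```text
t 16.32 tcp [ 0.6083 -0.1294  0.2412] yaw -76.01 tilt [ 0.27 -0.07] F [-1.2  0.1 -1.1] w 0.566 q [-0.25  0.16  1.73  0.    1.25  1.08]
[  0 137  21  39 510] [0.6209 0.0463 0.143 ] ((620.3057250976562, 45.95812225341797), (20.431583404541016, 9.709977149963379), 10.210512161254883)
[ 146  190   40   35 1128] [ 0.6142 -0.0411  0.1443] ((613.5469360351562, -40.568275451660156), (18.19411277770996, 18.56070327758789), 20.186540603637695)
[299 239  32  32 976] [ 0.6072 -0.128   0.1443] ((606.7265625, -128.3085479736328), (17.960378646850586, 17.806772232055664), 13.62692928314209)
t 16.32 tcp [ 0.6083 -0.1294  0.2412] yaw -76.01 tilt [ 0.27 -0.07] F [-1.2  0.1 -1.1] w 0.566 q [-0.25  0.16  1.73  0.    1.25  1.08]
shift mm [  39.1   56.6 -174.2] turn deg [-57.81   0.24  -0.16]
```

View pics/wrist10.png

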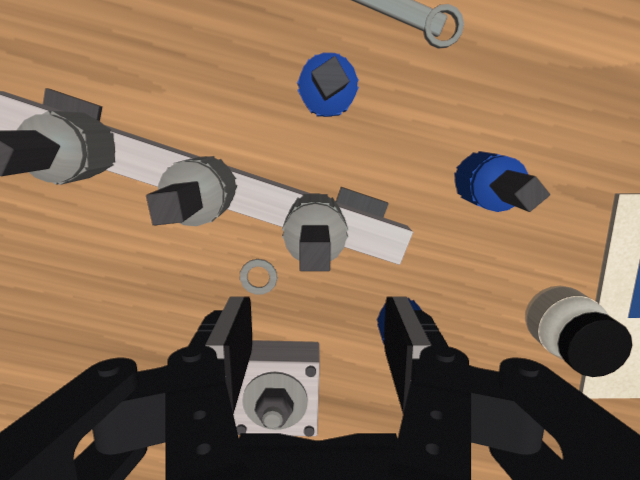

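The rejected socket stands upright on the rail at (315,240), and P at (190,190). Next is the last socket, at rail position (0.621, 0.053).

>>> step_arm(
  targets=[0,0.008,-0.03,-9,0,0,110,0,0.018,-0.06,-19,0,0,110,0,0.028,-0.09,-29,0,0,110,0,0.038,-0.12,-39,0,0,110,0,0.048,-0.15,-49,0,0,110,0.01,0.0566,-0.1742,-57.8,0,0,110,0.03,0.0566,-0.1742,-57.8,0,0,110,0.039,0.0566,-0.1742,-57.8,0,0,110,0.039,0.0566,-0.1742,-57.8,0,0,110],
)

```text
time: 17.45
tool_pos: [0.6183, 0.0527, 0.1974]
tcp_rot: [0.25, 1.56, -0.252]
wrist_force: [-0.3, 0.4, -0.3]
width: 0.569
```

```bash
python3 ms.py wrist11; python3 -c "
from h import *
go(.6213,.0533,.128,-18.2)"
```

```text
t 17.5 tcp [0.6192 0.0527 0.1987] yaw -18.31 tilt [-0.11 -0.02] F [0.4 0.1 0.2] w 0.569 q [ 0.04  0.2   1.77 -0.    1.18  0.36]
[ 302  253   40   41 1502] [0.6211 0.055  0.1443] ((620.8063354492188, 54.22068786621094), (18.251277923583984, 18.01984977722168), 70.46317291259766)
[341 414  44  22 493] [ 0.6148 -0.033   0.1429] ((615.428466796875, -33.218807220458984), (12.26301383972168, 22.972257614135742), 71.14563751220703)
t 17.5 tcp [0.6192 0.0527 0.1987] yaw -18.31 tilt [-0.11 -0.02] F [0.4 0.1 0.2] w 0.569 q [ 0.04  0.2   1.77 -0.    1.18  0.36]
shift mm [78.7  1.3  2. ] turn deg [-0.11 -0.1   0.05]
```

View pics/wrist11.png

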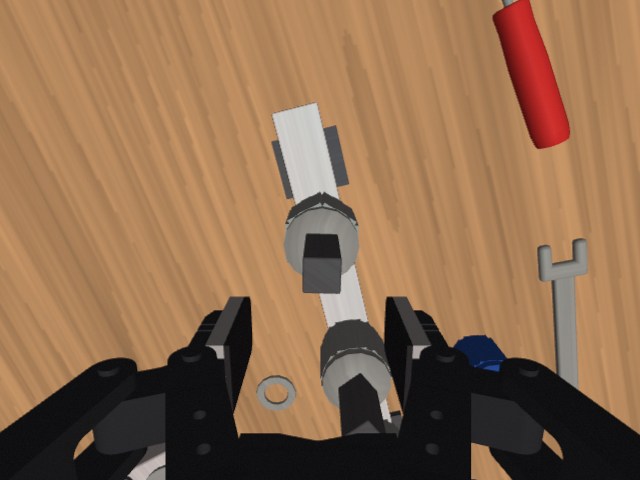

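On this face the body's notch sits at the centre (321,195), where the other two showed a facet. So for this socket a hex corner points along tool y, and it should fit at yaw -47 (or 13). Gripping.

>>> step_arm(
  targets=[0.03,0.001,0.001,1.2,0,0,110,0.06,0.0015,0.001,1.2,0,0,110,0.073,0.0015,0.001,1.2,0,0,110,0.078,0.0015,0.001,1.2,0,0,110,0.078,0.0015,0.001,1.2,0,0,110,0.078,0.0015,0.001,1.2,0,0,255,0.078,0.0015,0.001,1.2,0,0,255,0.078,0.0015,0.001,1.2,0,0,255,0.078,0.0015,0.001,1.2,0,0,255],
  squeeze=90,
)

```text
time: 18.62
tool_pos: [0.6219, 0.0549, 0.1231]
tcp_rot: [0.266, 1.552, -0.265]
wrist_force: [-0.8, 0.4, 5.8]
width: 0.201
```

>>> step_arm(
  targets=[-0.01,0,0,0,0,0,255,-0.05,0,0,0,0,0,255,-0.1,0,0,0,0,0,255,-0.12,0,0,0,0,0,255,-0.12,0,0,0,0,0,255],
)

```text
time: 19.25
tool_pos: [0.6219, 0.0549, 0.243]
tcp_rot: [0.266, 1.552, -0.265]
wrist_force: [0.2, -0.3, -4.3]
width: 0.197
```

```bash
python3 -c "
from h import *
go(.4155,-.15,.25,-47)"
```

```text
t 19.25 tcp [0.6219 0.0549 0.243 ] yaw -19.4 tilt [0.16 0.01] F [ 0.2 -0.3 -4.3] w 0.197 q [0.05 0.17 1.72 0.   1.25 0.39]
shift mm [   0.4 -261.8 -126.6] turn deg [27.6   0.13 -0.09]
```

>>> step_arm(
  targets=[0,-0.05,-0.024,4,0,0,255,0,-0.1,-0.048,10,0,0,255,0,-0.15,-0.072,16,0,0,255,0,-0.2,-0.096,22,0,0,255,0,-0.245,-0.118,27,0,0,255,0,-0.2618,-0.1266,27.6,0,0,255,0,-0.2618,-0.1266,27.6,0,0,255,0,-0.2618,-0.1266,27.6,0,0,255,0,-0.2618,-0.1266,27.6,0,0,255],
)

```text
time: 20.38
tool_pos: [0.415, -0.1493, 0.241]
tcp_rot: [0.64, 1.476, -0.64]
wrist_force: [0.5, 0.5, -3.0]
width: 0.199
```

```bash
python3 -c "
from h import *
c=cam('wrist','wrist12'); 
u,v=map(int,proj(c,[.4311,-.1344,.061]))
f=c['frame'][v-60:v+60,u-80:u+80,::-1]; cv2.imwrite('pics/nut12.png',cv2.resize(f,None,fx=5,fy=5,interpolation=cv2.INTER_CUBIC)); print(u-80,v-60)
go(.4311,-.1344,.16,-47)
"; python3 held.py
```

```text
238 130
t 20.43 tcp [ 0.4151 -0.1494  0.2413] yaw -46.92 tilt [-0.05  0.03] F [-0.   0.8 -4. ] w 0.196 q [-0.4  -0.19  2.08  0.    1.26  0.42]
shift mm [89.3 21.9  0.1] turn deg [ 0.08 -0.05  0.01]
t 20.43 tcp [ 0.4151 -0.1494  0.2413] yaw -46.92 tilt [-0.05  0.03] F [-0.   0.8 -4. ] w 0.196 q [-0.4  -0.19  2.08  0.    1.26  0.42]
3164 [-21.42605525  -0.10062415   0.21931226] y range [-9.50631958  9.9998966 ] z [-8.34059889  8.34884748] x [-22.69262176 -21.30977973 -20.37140191]
```

View pics/nut12.png

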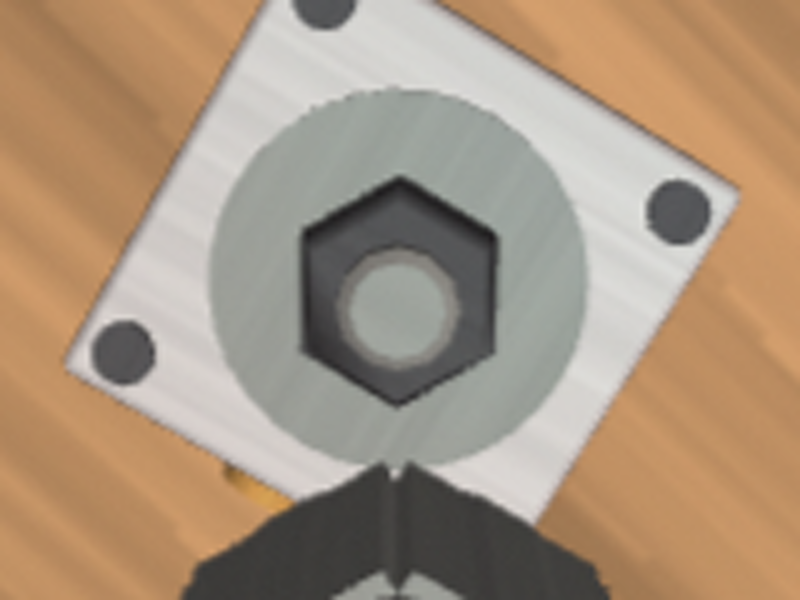

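The socket's notch at crop (397,470) points straight at a nut corner (398,405), so it is aligned. I'll recompute the centre from this view: stud (399,308), washer (398,278).

```bash
python3 -c "
from h import *
c=load('wrist'); f=lambda x,y,z:wz(c,238+x/5,130+y/5,z)
print(f(399,308,.069),f(398,278,.043), (f(302,295,.055)+f(496,295,.055))/2)
a,b=f(398,176,.043),f(397,406,.055); d=b-a; print(np.degrees(np.arctan2(d[1],d[0])))
"
```

```text
[ 0.4310035  -0.13393014  0.069     ] [ 0.43128491 -0.13341404  0.043     ] [ 0.4307988  -0.13410114  0.055     ]
-137.0560044811782
```

>>> step_arm(
  targets=[0.03,0.011,0,0,0,0,255,0.06,0.022,0,0,0,0,255,0.085,0.022,0,0,0,0,255,0.091,0.022,0,0,0,0,255,0.091,0.022,0,0,0,0,255,0.091,0.022,0,0,0,0,255,0.091,0.022,0,0,0,0,255],
)

```text
time: 21.3
tool_pos: [0.4317, -0.1354, 0.1521]
tcp_rot: [0.641, 1.472, -0.641]
wrist_force: [-0.7, 0.2, -3.6]
width: 0.199
```

```bash
python3 -c "
from h import *
go(.431,-.134,.124,-47)"
```

```text
t 21.3 tcp [ 0.4317 -0.1354  0.1521] yaw -47.01 tilt [ 0.13 -0.05] F [-0.7  0.2 -3.6] w 0.199 q [-0.36 -0.09  2.16  0.    1.07  0.46]
shift mm [36.1  0.4 -1.6] turn deg [-0.01  0.12 -0.06]
```

>>> step_arm(
  targets=[0.01,0.0003,-0.0014,0,0,0,255,0.016,0.0003,-0.0014,0,0,0,255,0.02,0.0003,-0.0014,0,0,0,255,0.023,0.0003,-0.0014,0,0,0,255,0.026,0.0003,-0.0014,0,0,0,255,0.026,0.0003,-0.0014,0,0,0,255],
)

```text
time: 22.05
tool_pos: [0.4302, -0.1338, 0.1246]
tcp_rot: [0.641, 1.474, -0.641]
wrist_force: [1.2, 0.5, -4.0]
width: 0.195
```

It is going on freely and is past the taper. I'll push it home.

>>> step_arm(
  targets=[0.004,0,0,0,0,0,255,0.007,0,0,0,0,0,255,0.009,0,0,0,0,0,255,0.011,0,0,0,0,0,255,0.012,0,0,0,0,0,255,0.012,0,0,0,0,0,255],
)

```text
time: 22.8
tool_pos: [0.4306, -0.1338, 0.1161]
tcp_rot: [0.641, 1.474, -0.641]
wrist_force: [-8.4, 4.1, 20.2]
width: 0.198
```

```bash
python3 -c "
from h import *
state(); cam('wrist','wrist13'); cam('scene','scene13')
f=load('scene')['frame'][150:340,190:410,::-1]; cv2.imwrite('pics/scenecrop13.png',cv2.resize(f,None,fx=3,fy=3,interpolation=cv2.INTER_CUBIC))"
python3 held.py
```

```text
t 22.8 tcp [ 0.4306 -0.1338  0.1161] yaw -47.0 tilt [-0.    0.02] F [-8.4  4.1 20.2] w 0.198 q [-0.36 -0.05  2.19  0.    0.99  0.46]
t 22.9 tcp [ 0.4306 -0.1338  0.1161] yaw -47.0 tilt [0.   0.01] F [-8.   3.9 20.4] w 0.198 q [-0.36 -0.05  2.19  0.    0.99  0.46]
3224 [-21.64161064  -0.1592612    0.18838632] y range [-9.67077797  9.04342319] z [-8.30529849  8.36968337] x [-22.80656271 -21.56043677 -20.56373279]
```

View pics/scenecrop13.png

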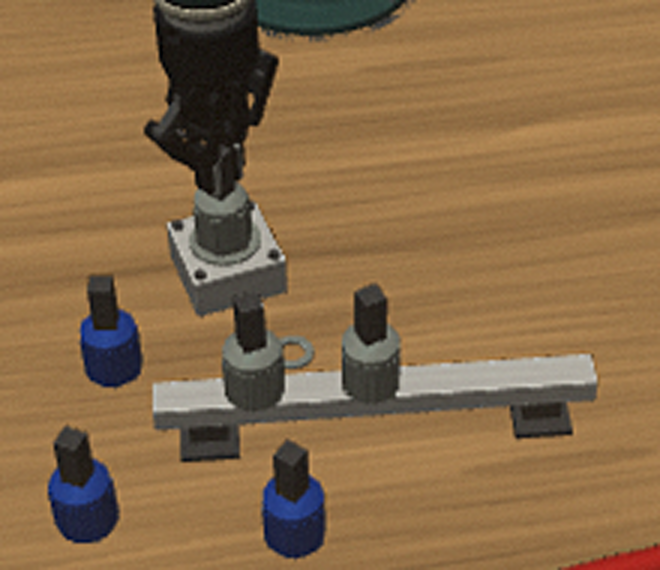

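View pics/wrist13.png

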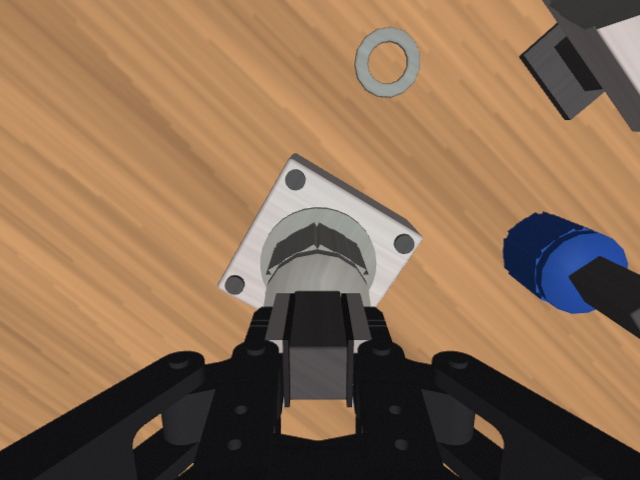

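The socket is flush on the washer: the TCP is at 0.1161, the predicted seat height was 0.116, and there is a firm 20 N stop. The other two stand upright on the rail at crop (252,360) and (370,350). I'm handing in while gripping.

```bash
python3 -c "
from h import *
print(bot.finish_job())"
```

```text
the job is handed in; nothing more can be done
None
```

The fitting socket is fully home on the nut and still gripped, and the other two sockets stand upright on the rail. I handed the job in at about 23 s.

- **Perched socket:** I took socket P off the nut and stood it at the middle of the rail.
- **Socket that does not fit:** I tried the rail socket nearer the block first. It stopped about 17.7 mm above the seat at every angle through about 40 degrees, so it is too small. I stood it back on the rail about 2 mm from where it started.
- **Socket that fits:** The other one slid over the nut without resistance once its corner was lined up. It stopped on the washer at the predicted height (0.1161 m measured against 0.116 m) with about a 20 N push.
- **Last checks:** The final scene picture shows the socket flush on the washer and the blue look-alikes and bench washer in place. About 9 N of sideways force remains in the grip.
- **Mistakes and disagreements:** My first move was written in mm instead of m, but it was clipped to one harmless 62 mm step in free air. The top camera read about 2 mm off the arm, so I relied on the wrist camera.

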